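Stand the collecting lenses in front of their receivers

ROBOT

A 7-joint arm with a two-finger parallel gripper is mounted at the origin on the work surface. World frame = base frame: x ahead of the robot, y to its left, z up, the work surface at z = 0. Lengths are in m, angles in rad, forces in N, time in s.
With the tool pointing down it reaches from about 0.4 to 0.9 m from the base axis. Payload 5.5 kg.
Tool frame: the origin (TCP) lies at the very end of the fingers, on their centre line; the grasp point (between the pads) lies 19 mm behind it; z points along the fingers, x is the direction in which the jaws open and shut, and the axes are right-handed (so a half turn about z gives the same grasp; the last joint's range is limited). The gripper opens to 92 mm and grips with 3 to 60 N. Pads are 19 mm wide; open, the fingers measure 130 mm over their backs; the gripper's body (75 mm by 190 mm) begins 47 mm behind the grasp point.
Start: joints at [0.263, 0.501, -0.427, 1.55, 0.221, 1.138, -0.21], TCP at [0.65, 0, 0.227] pointing down, gripper open.
Joint ranges: [-2.88, 2.88], [-0.31, 2.03], [-1.54, 1.56], [0.2, 2.42], [-1.41, 4.55], [0.19, 2.02], [-2.57, 2.57]. Speed limits (rad/s): [2.57, 2.57, 3.14, 3.14, 3.14, 3.14, 3.14].

INTERFACE

Orientations are given as a rotation vector (axis times angle).
In Python, from cell import observe, grab_frame, calibration, close_job, look_for, spot_point gives the robot as it stands.
- The arm moves only by the tool servo_tool, never from a script. Its argument "plan" is a list of rows, each a list of 3 entries, a list of its own where there are three numbers: the shift along the world's x, y, z in m, then the turn, a rotation vector about the world's x, y, z in degrees, then the gripper's target within -1 to 1 (fully open at 1, half-way at 0, shut at -1). In form: [[[dx, dy, dz], [ax, ay, az], gripper], ...]. A call has exactly 10 rows; each row is the pose to reach, as a shift and turn from the pose commanded when the call began; what a row does not reach only later rows make up. A row lasts 1/12 s, in which the tool goes at most 41.7 mm and 7.16 degrees, less where a joint would pass 70% of its speed; a pose out of reach is approached as far as the arm can. A call with a gripper value outside its range is refused whole. The fingers move at their own pace and stop on an object; "force" is the grip in N (left out, the last holds). Time passes only in rows, so rows that repeat a pose let the fingers close, or fill a call up. It gives the time, the measured TCP pose, the force and the opening at its end, in the units of the state.
- observe(): the state, without advancing time (a new reading comes with each control period).
- grab_frame(name): name is "scene" or "side" or "wrist"; returns (picture, depth): 384x512x3 uint8, red, green, blue; 384x512 float32, m along the optical axis (not along the pixel's ray), 0 where there is no reading.
- calibration(name): a dict with "fx", "fy", "cx", "cy" (pixels), "k1" (the pictures are not rectified: a ray, as slopes to the right and down, at radius r is drawn at 1 + k1 r^2 times it, then the intrinsics apply), "T" (4x4, takes a point from camera to world coordinates); the wrist camera has in their place "hand_eye" (4x4, takes a point from camera to tool coordinates, whose origin is the TCP and whose axes are the tool frame's). Camera axes: x right, y down, z forward; pixel columns grow to the right and rows downward; lengths in m; the calibration is good to about 2 mm. A picture is of the moment at which its call begins: read the wrist's pose just before it. calibration takes no time and is no camera call.
- close_job(): hands the job in, once; it reports no verdict.
Trained networks look in the newest picture that a camera, given by its name, has taken for a name from the list of things; names that differ only in an ending like _2 or _b are one class to them, and where a whole thing is asked for, a point or a joint stands for the part that bears it (a point fixed in the world has none). Each returns a list of dicts, best first, with "confidence" (0 to 1); they miss things now and then, are a little off and sometimes report something else, mostly with a low value. They report only what shows in the picture. A call takes as long as a camera call. They do not tell look-alikes from the thing itself.
- look_for(camera, thing): "bbox" ([left, top, right, bottom] in pixels, round what is visible of it).
- spot_point(camera, thing): "at" ([row, column] in pixels: a listed point, or the origin of a listed thing).
The state is a dict: "time_s": time; "joints": joint angles; "joint_velocities": joint speeds; "joint_efforts": joint torques, N m; "position": TCP position; "tool_rot": TCP orientation; "wrist_force": force on the tool from outside, world axes, zero at the start; "wrist_torque": the same for the moment, N m; "width": opening from 0.0 (shut) to 1.0 (fully open).
Only numpy, scipy, OpenCV 4.12 (cv2) and the standard library are available. Lean on these libraries where they do the work, as an engineer would, in place of code of your own. Each camera call takes 0.05 s, during which the arm holds its last target.

TASK

Three receivers on the optical table are each missing their collecting lens. Pick out the three round lens mounts and stand each one upright on the pale disc in front of the receiver whose barrel has the same diameter, centred on the disc and with the lens squarely facing the barrel (either side of the lens may face it); set each down gently. Leave the two square mirror mounts where they are.

Things in the scene. Friction and masses are not known exactly. Their poses are not given: they have to be found in the camera images.
- lens_small_center (a point): Small round lens mount (loose, 0.2 kg): upright black ring, outer diameter 32 mm, 16 mm thick, rim 5 mm wide, glass recessed 5 mm each side, on a 12 mm post and round steel foot 48 mm wide, 10 mm high. Point: ring centre, 60 mm above the foot's underside, 16 mm below the ring's top. x: optical axis, through the ring; y across it; z up. Grip from above across the ring's thickness, near its top.
- lens_medium_center (a point): Medium round lens mount (loose, 0.2 kg): upright black ring, outer diameter 48 mm, 16 mm thick, rim 5 mm wide, glass recessed 5 mm each side, on a 12 mm post and round steel foot 48 mm wide, 10 mm high. Point: ring centre, 60 mm above the foot's underside, 24 mm below the ring's top. x: optical axis, through the ring; y across it; z up. Grip from above across the ring's thickness, near its top.
- lens_large_center (a point): Large round lens mount (loose, 0.2 kg): upright black ring, outer diameter 64 mm, 16 mm thick, rim 5 mm wide, glass recessed 5 mm each side, on a 12 mm post and round steel foot 48 mm wide, 10 mm high. Point: ring centre, 60 mm above the foot's underside, 32 mm below the ring's top. x: optical axis, through the ring; y across it; z up. Grip from above across the ring's thickness, near its top.
- receiver_small_seat (a point): Seat of the small receiver (fixed): middle of a flat pale disc, 54 mm wide, on the top of the receiver's grey base plate (185 x 76 x 8 mm), 8 mm above the table. x: level, from the seat to the barrel; z up. The level aluminium barrel, diameter 32 mm, 62 mm long, has its front face 78 mm from this point along +x and its axis 60 mm above it.
- receiver_medium_seat (a point): Seat of the medium receiver (fixed): middle of a flat pale disc, 54 mm wide, on the top of the receiver's grey base plate (185 x 76 x 8 mm), 8 mm above the table. x: level, from the seat to the barrel; z up. The level aluminium barrel, diameter 48 mm, 62 mm long, has its front face 78 mm from this point along +x and its axis 60 mm above it.
- receiver_large_seat (a point): Seat of the large receiver (fixed): middle of a flat pale disc, 54 mm wide, on the top of the receiver's grey base plate (185 x 76 x 8 mm), 8 mm above the table. x: level, from the seat to the barrel; z up. The level aluminium barrel, diameter 64 mm, 62 mm long, has its front face 78 mm from this point along +x and its axis 60 mm above it.
- mirror_a: Square mirror mount (loose, 0.3 kg), not to be moved: two upright 50 x 50 mm aluminium plates with a round mirror in front and three brass knobs behind, on a post and 48 mm round steel foot, 87 mm high overall. Origin at the centre of the foot's underside; x points from the mirror to the knobs, z up.
- mirror_b: Square mirror mount (loose, 0.3 kg), not to be moved: two upright 50 x 50 mm aluminium plates with a round mirror in front and three brass knobs behind, on a post and 48 mm round steel foot, 87 mm high overall. Origin at the centre of the foot's underside; x points from the mirror to the knobs, z up.
Mind the look-alikes: they are no part of the job. Leave any purple look-alike of the part that bears lens_medium_center alone.

How it is judged:
At the end, for the whole second after the job is handed in: Each lens mount stands upright (0.1 rad), released and at rest, on the disc of the receiver of its diameter: centre within 12 mm of the disc's middle in plan and 55 to 65 mm above it, optical axes within 0.21 rad either way round; both mirror mounts within 20 mm of their start (horizontal distance between lens_small_center and receiver_small_seat below 0.012 m and z of lens_small_center in the frame of receiver_small_seat between 0.055 and 0.065 m and angle between each of lens_small_center, lens_medium_center, lens_large_center's own z axis and vertical below 0.1 rad and angle between the x axis of lens_small_center and the x axis of receiver_small_seat, either way round below 0.21 rad and linear speed of each of lens_small, lens_medium, lens_large below 0.02 m/s and angular speed of each of lens_small, lens_medium, lens_large below 0.2 rad/s and horizontal distance between lens_medium_center and receiver_medium_seat below 0.012 m and z of lens_medium_center in the frame of receiver_medium_seat between 0.055 and 0.065 m and angle between the x axis of lens_medium_center and the x axis of receiver_medium_seat, either way round below 0.21 rad and horizontal distance between lens_large_center and receiver_large_seat below 0.012 m and z of lens_large_center in the frame of receiver_large_seat between 0.055 and 0.065 m and angle between the x axis of lens_large_center and the x axis of receiver_large_seat, either way round below 0.21 rad and distance of each of mirror_a, mirror_b from where it was at the start of the episode below 0.02 m); the robot touches nothing.
It fails at once if a mirror mount is pushed more than 20 mm or tipped over (distance of any of mirror_a, mirror_b from where it was at the start of the episode above 0.02 m or angle between any of mirror_a, mirror_b's own z axis and vertical above 0.3 rad).
It fails at once if a lens mount is tipped over (more than 0.7 rad) (angle between any of lens_small_center, lens_medium_center, lens_large_center's own z axis and vertical above 0.7 rad).
It fails at once if a lens mount is dropped on a seat (faster than 0.45 m/s within 30 mm above it) ((linear speed of lens_small above 0.45 m/s and horizontal distance between lens_small_center and receiver_small_seat below 0.03 m and z of lens_small_center in the frame of receiver_small_seat below 0.09 m) or (linear speed of lens_small above 0.45 m/s and horizontal distance between lens_small_center and receiver_medium_seat below 0.03 m and z of lens_small_center in the frame of receiver_medium_seat below 0.09 m) or (linear speed of lens_small above 0.45 m/s and horizontal distance between lens_small_center and receiver_large_seat below 0.03 m and z of lens_small_center in the frame of receiver_large_seat below 0.09 m) or (linear speed of lens_medium above 0.45 m/s and horizontal distance between lens_medium_center and receiver_small_seat below 0.03 m and z of lens_medium_center in the frame of receiver_small_seat below 0.09 m) or (linear speed of lens_medium above 0.45 m/s and horizontal distance between lens_medium_center and receiver_medium_seat below 0.03 m and z of lens_medium_center in the frame of receiver_medium_seat below 0.09 m) or (linear speed of lens_medium above 0.45 m/s and horizontal distance between lens_medium_center and receiver_large_seat below 0.03 m and z of lens_medium_center in the frame of receiver_large_seat below 0.09 m) or (linear speed of lens_large above 0.45 m/s and horizontal distance between lens_large_center and receiver_small_seat below 0.03 m and z of lens_large_center in the frame of receiver_small_seat below 0.09 m) or (linear speed of lens_large above 0.45 m/s and horizontal distance between lens_large_center and receiver_medium_seat below 0.03 m and z of lens_large_center in the frame of receiver_medium_seat below 0.09 m) or (linear speed of lens_large above 0.45 m/s and horizontal distance between lens_large_center and receiver_large_seat below 0.03 m and z of lens_large_center in the frame of receiver_large_seat below 0.09 m)).
It also fails if it takes over 83 s, if anything falls off the work surface, if the arm or the gripper's body presses on something with over 40 N, if the wrist force passes 120 N, or if a joint passes its speed limit or range.

## Working session

There is one attempt and no reset: what is moved stays moved. The work goes in short steps, Python scripts to look and compute and a tool call to move; the robot and the scene stay as the last step left them, time stands still between calls to the robot, and variables do not carry over. Pictures are saved under pics/ and viewed, and the job is handed in when it is done.

Besides the shell and the picture viewer there is one more tool, called as name([rows], argument=value, ...), one row to a line, values as JSON. servo_tool: Moves the arm, as the interface text tells. Its arguments: {"type":"object","properties":{"plan":{"type":"array","items":{"type":"array"}},"force":{"type":"number"}},"required":["plan"]}

```bash
ls; mkdir -p pics; cat > h.py <<'E'
from cell import *
import numpy as np, cv2
from scipy.spatial.transform import Rotation as R
def snap(name,fn):
    o=observe(); p,d=grab_frame(name); cv2.imwrite(f'pics/{fn}.png',p[:,:,::-1]); np.savez(f'pics/{fn}.npz',p=p,d=d,pos=o['position'],rot=o['tool_rot']); return p,d,o
def camT(name,o=None):
    c=calibration(name)
    if name!='wrist': return c,np.array(c['T'])
    T=np.eye(4);T[:3,:3]=R.from_rotvec(o['tool_rot']).as_matrix();T[:3,3]=o['position']
    return c,T@np.array(c['hand_eye'])
def ray(c,u,v):
    K=np.array([[c['fx'],0,c['cx']],[0,c['fy'],c['cy']],[0,0,1]])
    q=cv2.undistortPoints(np.array([[[u,v]]],float),K,np.array([c['k1'],0,0,0,0],float))[0,0]
    return np.array([q[0],q[1],1.])
def atz(c,T,u,v,z):
    r=T[:3,:3]@ray(c,u,v); return T[:3,3]+r*(z-T[2,3])/r[2]
def cloud(c,T,d):
    h,w=d.shape; K=np.array([[c['fx'],0,c['cx']],[0,c['fy'],c['cy']],[0,0,1]])
    v,u=np.mgrid[:h,:w]; q=cv2.undistortPoints(np.stack([u,v],-1).reshape(-1,1,2).astype(float),K,np.array([c['k1'],0,0,0,0],float)).reshape(h,w,2)
    P=np.concatenate([q,np.ones((h,w,1))],-1)*d[...,None]
    W=P@T[:3,:3].T+T[:3,3]; W[d==0]=np.nan; return W
E
python3 - <<'E'
from h import *
for n in ['scene','side','wrist']:
    p,d,o=snap(n,n+'0')
    c,T=camT(n,o); print(n,T.round(3).tolist(),c['fx'])
    for t in ['lens_small_center','lens_medium_center','lens_large_center','receiver_small_seat','receiver_medium_seat','receiver_large_seat','mirror_a']:
        print(t,[(np.round(q['at']).tolist(),round(q['confidence'],2)) for q in spot_point(n,t)])
print(observe())
E
```

```text
pics
scene [[0.759, 0.471, -0.451, 0.911], [0.651, -0.565, 0.507, -0.494], [-0.016, -0.678, -0.735, 0.768], [0.0, 0.0, 0.0, 1.0]] 417.14726216161984
lens_small_center [([146.0, 276.0], 0.65)]
lens_medium_center [([148.0, 278.0], 0.89), ([133.0, 302.0], 0.5)]
lens_large_center [([237.0, 124.0], 0.95), ([199.0, 251.0], 0.19)]
receiver_small_seat [([280.0, 232.0], 0.56)]
receiver_medium_seat [([178.0, 348.0], 0.59), ([201.0, 252.0], 0.57)]
receiver_large_seat [([218.0, 295.0], 0.66)]
mirror_a [([234.0, 205.0], 0.92), ([201.0, 253.0], 0.91)]
side [[-0.931, -0.211, 0.299, 0.265], [-0.365, 0.496, -0.787, 0.637], [0.018, -0.842, -0.539, 0.495], [0.0, 0.0, 0.0, 1.0]] 362.473905888502
lens_small_center [([310.0, 273.0], 0.88)]
lens_medium_center [([239.0, 265.0], 0.7), ([268.0, 237.0], 0.59)]
lens_large_center [([156.0, 338.0], 0.84), ([192.0, 296.0], 0.5)]
receiver_small_seat [([173.0, 255.0], 0.74)]
receiver_medium_seat [([260.0, 172.0], 0.65)]
receiver_large_seat [([209.0, 222.0], 0.79)]
mirror_a [([221.0, 272.0], 0.73), ([193.0, 296.0], 0.56)]
wrist [[1.0, 0.0, -0.0, 0.651], [-0.0, -0.952
[... 410 characters left out ...]
nts': array([ 0.26319249,  0.50088324, -0.42697445,  1.55036767,  0.22079613,
        1.13828691, -0.21029379]), 'joint_velocities': array([ 0.00083681,  0.00080361,  0.000167  , -0.00044085,  0.00078099,
       -0.00015802,  0.00050956]), 'joint_efforts': array([-8.69762043e-04, -5.66466630e+01, -5.81103623e+00, -2.79504061e+01,
       -6.66862191e-02,  2.07521900e-02,  3.20464721e-05]), 'position': array([6.50024343e-01, 2.73790887e-05, 2.26750401e-01]), 'tool_rot': array([-3.14156323e+00, -1.92994290e-05, -1.14226711e-04]), 'wrist_force': array([ 0.53477282,  0.2347267 , -0.46744503]), 'wrist_torque': array([ 3.26042135e-02, -5.70564565e-02, -2.68386058e-05]), 'width': 0.9985784892704591}
```

View pics/scene0.png

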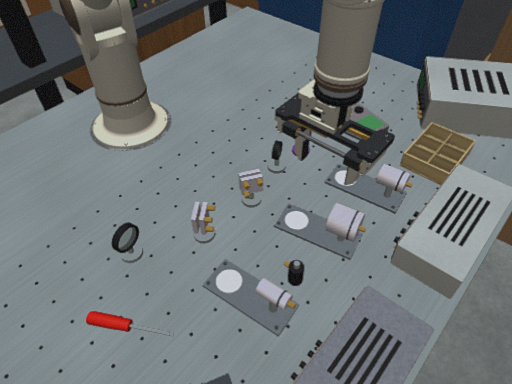

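View pics/side0.png

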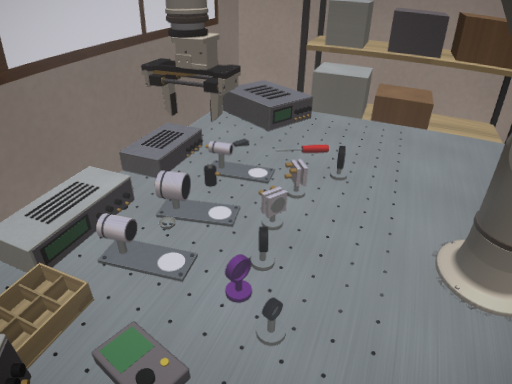

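View pics/wrist0.png

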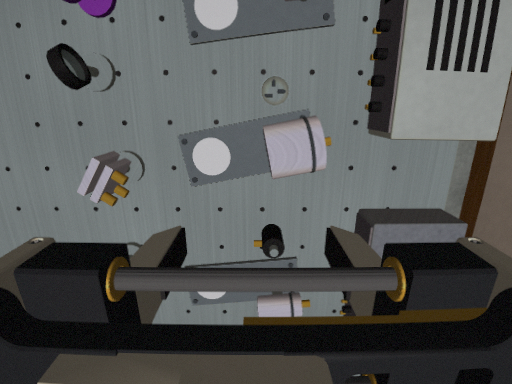

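The side picture shows black rings at (column,row) (341,157) large, (263,240) medium and (273,310) small. The purple look-alike is at (238,270), and the mirrors are at (273,205) and (298,175). The discs are at (258,173) small, (220,213) large and (171,261) medium. Next I'll measure them with depth.

```bash
cat > m.py <<'E'
from h import *
def plate(n,f,seeds):
    z=np.load(f'pics/{f}.npz'); o=dict(position=z['pos'],tool_rot=z['rot']); c,T=camT(n,o); W=cloud(c,T,z['d']); p=z['p'].astype(int)
    for name,(u,v) in seeds.items():
        g=cv2.cvtColor(z['p'],cv2.COLOR_RGB2GRAY)
        m=np.zeros((386,514),np.uint8); im=g.copy()
        cv2.floodFill(im,m,(u,v),255,12,12,cv2.FLOODFILL_MASK_ONLY|cv2.FLOODFILL_FIXED_RANGE|(255<<8))
        mm=m[1:-1,1:-1]>0; cn=max(cv2.findContours(mm.astype(np.uint8),0,1)[0],key=len)[:,0]
        q=np.array([atz(c,T,a,b,0.008)[:2] for a,b in cn])
        ce,r=cv2.minEnclosingCircle((q*1000).astype(np.float32))
        A=np.c_[2*q,np.ones(len(q))]; s=np.linalg.lstsq(A,(q**2).sum(1),rcond=None)[0]
        print(f,name,'seat',s[:2].round(4),'r',round(np.sqrt(s[2]+s[0]**2+s[1]**2),4),'encl',np.round(ce,1),round(r,1),'depth z',np.nanmedian(W[mm][:,2]).round(4))
        # barrel direction: points z 0.06..0.11 within .16
        P=W.reshape(-1,3); dd=np.hypot(*(P[:,:2]-s[:2]).T); 
        k=(abs(P[:,2]-0.008)<.004)&(dd<.15)&(np.abs(p.reshape(-1,3).mean(1)-80)<35)
        if k.sum()>50:
            rr=cv2.minAreaRect((P[k,:2]*1000).astype(np.float32)); print('   plate rect',np.round(rr[0],1),np.round(rr[1],1),round(rr[2],1))
        k=(P[:,2]>0.05)&(P[:,2]<.11)&(dd<.15)&(dd>.07)
        print('   barrel n',k.sum(),np.nanmedian(P[k],0).round(4) if k.sum() else '')
def lens(n,f,seeds,zmin=0.04):
    z=np.load(f'pics/{f}.npz'); o=dict(position=z['pos'],tool_rot=z['rot']); c,T=camT(n,o); W=cloud(c,T,z['d']); p=z['p'].astype(int)
    P=W.reshape(-1,3); dark=(p.max(-1)<90).reshape(-1)
    for name,(x,y,r) in seeds.items():
        k=(np.hypot(P[:,0]-x,P[:,1]-y)<r)&(P[:,2]>zmin)&(P[:,2]<.11)&dark
        q=P[k]; 
        if len(q)<10: print(name,'few');continue
        rr=cv2.minAreaRect((q[:,:2]*1000).astype(np.float32)); w,vv=np.linalg.eigh(np.cov(q[:,:2].T))
        print(f,name,len(q),'mean',q.mean(0).round(4),'zmax',q[:,2].max().round(4),'rect',np.round(rr[0],1),np.round(rr[1],1),round(rr[2],1),'long axis deg',np.degrees(np.arctan2(vv[1,1],vv[0,1])).round(1))
E
python3 - <<'E'
from m import *
plate('side','side0',dict(small=(258,174),large=(220,213),medium=(171,261)))
plate('scene','scene0',dict(small=(228,281),large=(296,220),medium=(344,178)))
plate('wrist','wrist0',dict(large=(210,156),medium=(214,10)))
for n,f,s in [('side','side0',dict(L=(341,156),M=(264,238),S=(273,308),P=(238,268),ma=(274,205),mb=(299,173))),('scene','scene0',dict(L=(125,237),M=(278,150),ma=(203,217),mb=(251,182)))]:
    z=np.load(f'pics/{f}.npz');c,T=camT(n);W=cloud(c,T,z['d'])
    for k,(u,v) in s.items():
        a=W[v-3:v+4,u-3:u+4].reshape(-1,3); print(f,k,np.nanmedian(a,0).round(3),atz(c,T,u,v,.06).round(3))
E
```

```text
side0 small seat [ 0.5769 -0.2011] r 0.0221 encl [ 576.6 -202.2] 25.0 depth z 0.0099
   plate rect [ 579.9 -192. ] [102.7 279.3] 82.2
   barrel n 537 [ 0.6603 -0.1677  0.0757]
side0 large seat [0.5884 0.0158] r 0.0233 encl [588.3  15.6] 24.8 depth z 0.0096
   plate rect [575.6  70.9] [290.8 186. ] 11.4
   barrel n 1457 [0.6654 0.0362 0.0808]
side0 medium seat [0.6023 0.2035] r 0.0246 encl [602.2 203.3] 25.9 depth z 0.0083
   plate rect [603.2 152.8] [293.  198.1] 3.7
   barrel n 1019 [0.6933 0.2312 0.0798]
scene0 small seat [ 0.5753 -0.1991] r 0.0248 encl [ 575.1 -199.1] 25.8 depth z 0.009
   plate rect [ 577.3 -152.2] [282.  172.2] 4.7
   barrel n 1227 [ 0.669  -0.1793  0.0798]
scene0 large seat [0.5869 0.0176] r 0.0246 encl [586.8  17.6] 25.8 depth z 0.0086
   plate rect [602.6  17.5] [235.2 229.9] 54.7
   barrel n 1465 [0.6849 0.0132 0.0858]
scene0 medium seat [ 0.2262 -0.032 ] r 0.4403 encl [598.4 203.1] 1.8 depth z 0.008
   barrel n 0 
wrist0 large seat [0.5879 0.0179] r 0.0258 encl [587.9  17.8] 26.5 depth z 0.008
   plate rect [586.3  39.1] [248.8 187.1] 52.2
   barrel n 5000 [0.6771 0.0287 0.0883]
wrist0 medium seat [0.6017 0.1998] r 0.0218 encl [601.7 205.4] 26.1 depth z 0.0083
   plate rect [600.3 132.3] [163.8 297.9] 89.6
   barrel n 35 [0.6661 0.0651 0.0695]
side0 L [ 0.361 -0.258  0.076] [ 0.365 -0.292  0.06 ]
side0 M [0.432 0.146 0.077] [0.438 0.126 0.06 ]
side0 S [0.365 0.289 0.073] [0.367 0.28  0.06 ]
side0 P [0.449 0.224 0.064] [0.451 0.22  0.06 ]
side0 ma [0.455 0.019 0.065] [0.457 0.012 0.06 ]
side0 mb [ 0.44  -0.125  0.072] [ 0.446 -0.15   0.06 ]
scene0 L [ 0.368 -0.286  0.067] [ 0.363 -0.284  0.06 ]
scene0 M [0.44  0.136 0.058] [0.441 0.132 0.06 ]
scene0 ma [ 0.466 -0.154  0.086] [ 0.45  -0.141  0.06 ]
scene0 mb [ 0.471 -0.005  0.075] [0.461 0.005 0.06 ]
```

servo_tool([
  [[-0.03,0.025,0.01],[0,0,0],1],
  [[-0.06,0.05,0.02],[0,0,0],1],
  [[-0.09,0.075,0.03],[0,0,0],1],
  [[-0.12,0.1,0.03],[0,0,0],1],
  [[-0.15,0.125,0.03],[0,0,0],1],
  [[-0.15,0.13,0.03],[0,0,0],1],
  [[-0.15,0.13,0.03],[0,0,0],1],
  [[-0.15,0.13,0.03],[0,0,0],1],
  [[-0.15,0.13,0.03],[0,0,0],1],
  [[-0.15,0.13,0.03],[0,0,0],1],
])

```text
time_s: 2.03
position: [0.501, 0.1286, 0.2565]
tool_rot: [3.142, -0.004, -0.0]
wrist_force: [-0.6, -0.1, -0.9]
width: 1.004
```

```bash
python3 - <<'E'
from h import *
for n in ['wrist','side','scene']: p,d,o=snap(n,n+'1')
print(o['position'],o['joints'].round(2))
p=cv2.imread('pics/wrist1.png'); cv2.imwrite('pics/wrist1b.png',cv2.resize(p,(800,600)))
E
```

```text
[0.50069412 0.1289165  0.25640098] [ 0.15  0.24 -0.53  1.84  0.13  1.09 -0.43]
```

View pics/wrist1b.png

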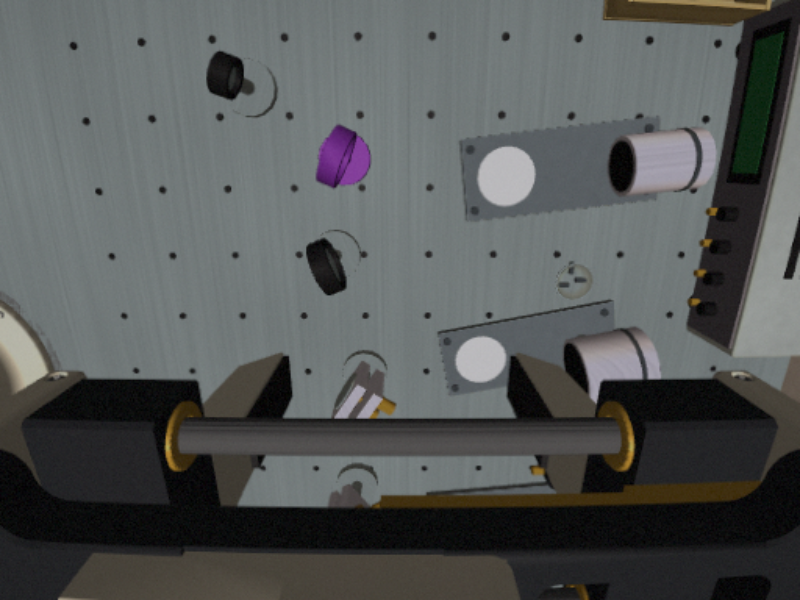

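View pics/scene1.png

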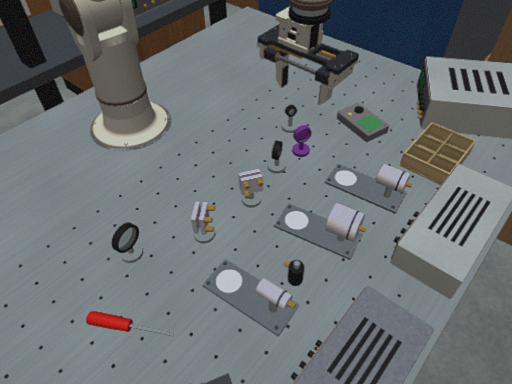

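In the wrist picture (800×600) the black small ring is at (226,75), the black medium ring at (326,265) and the purple look-alike at (344,155), which I leave alone. The medium disc is at (506,175) and the large disc at (480,358).

```bash
python3 - <<'E'
from m import *
S=dict(S=(.365,.285,.04),M=(.44,.132,.05),L=(.363,-.286,.05))
lens('wrist','wrist1',S,.05); lens('scene','scene1',S,.05); lens('side','side1',S,.05)
plate('wrist','wrist1',dict(large=(307,229),medium=(324,112)))
plate('scene','scene1',dict(medium=(344,178)))
# barrels axis: top ridge points
for f,n in [('wrist1','wrist'),('scene1','scene'),('side1','side'),('wrist0','wrist')]:
    z=np.load(f'pics/{f}.npz');o=dict(position=z['pos'],tool_rot=z['rot']);c,T=camT(n,o);P=cloud(c,T,z['d']).reshape(-1,3)
    for nm,(x,y,r) in dict(small=(.576,-.2,.016),large=(.588,.0175,.032),medium=(.602,.203,.024)).items():
        q=P[(P[:,2]>.068)&(P[:,2]<.068+r+.004)&(np.hypot(P[:,0]-x,P[:,1]-y)<.19)&(P[:,0]>x+.06)&(abs(P[:,1]-y)<.08)]
        if len(q)<100: continue
        # fit cylinder axis through known radius, height .068
        from scipy.optimize import least_squares
        def res(t):
            a=t[0];n2=np.array([-np.sin(a),np.cos(a)]); l=(q[:,:2]-[x,y])@n2-t[1]
            return np.hypot(l,q[:,2]-.068-t[2])-r
        s=least_squares(res,[.1,0,0],loss='soft_l1',f_scale=.002)
        print(f,nm,len(q),'yaw',np.degrees(s.x[0]).round(1),'off',s.x[1:].round(4),'rms',np.median(abs(res(s.x))).round(4))
E
```

```text
wrist1 S 533 mean [0.3694 0.2823 0.0681] zmax 0.0773 rect [367.8 282.9] [31.5 16.8] 70.3 long axis deg 69.0
wrist1 M 510 mean [0.4392 0.1342 0.0757] zmax 0.085 rect [439.  132.1] [16.3 47.3] 22.3 long axis deg 113.3
L few
scene1 S 94 mean [0.3686 0.2776 0.0645] zmax 0.0783 rect [366.9 278.4] [30.3 18.4] 77.5 long axis deg 65.1
scene1 M 129 mean [0.4424 0.1221 0.0709] zmax 0.0865 rect [439.3 127.6] [14.3 44.6] 21.1 long axis deg 106.9
scene1 L 310 mean [ 0.367  -0.287   0.0782] zmax 0.0945 rect [ 364.6 -284. ] [17.9 62.5] 9.8 long axis deg 97.4
side1 S 296 mean [0.3669 0.2864 0.0668] zmax 0.078 rect [367.5 282.9] [31.8 16. ] 70.1 long axis deg 60.9
side1 M 212 mean [0.434  0.1443 0.0734] zmax 0.0859 rect [436.3 138.4] [15.4 33.2] 22.7 long axis deg 111.5
side1 L 116 mean [ 0.3618 -0.2646  0.0743] zmax 0.092 rect [ 364.1 -281.3] [14.7 62.6] 10.0 long axis deg 104.3
wrist1 large seat [0.5877 0.0182] r 0.0252 encl [587.5  18.2] 26.2 depth z 0.008
   plate rect [588.1  36.4] [251.9 196.9] 50.7
   barrel n 2667 [0.6685 0.0484 0.0857]
wrist1 medium seat [0.602  0.2062] r 0.0256 encl [602. 2
[... 162 characters left out ...]
00.6 205. ] 25.3 depth z 0.0084
   plate rect [603.  152.2] [296.1 192.6] 4.3
   barrel n 720 [0.709  0.2051 0.0816]
wrist1 large 1620 yaw 12.5 off [-0.0028 -0.0009] rms 0.0007
wrist1 medium 2274 yaw 7.1 off [ 0.0027 -0.0009] rms 0.0006
scene1 small 635 yaw 7.5 off [-0.0029 -0.    ] rms 0.0008
scene1 large 883 yaw 11.3 off [-0.     -0.0003] rms 0.0009
scene1 medium 525 yaw 7.4 off [ 0.0014 -0.0006] rms 0.0011
side1 small 193 yaw 3.9 off [ 0.0025 -0.    ] rms 0.0011
side1 large 685 yaw 11.6 off [-0.002  0.   ] rms 0.001
side1 medium 721 yaw 6.9 off [ 0.0019 -0.0007] rms 0.0008
wrist0 small 926 yaw 4.4 off [ 0.0032 -0.0008] rms 0.0006
wrist0 large 3192 yaw 11.3 off [ 0.0001 -0.0007] rms 0.0004
```

servo_tool([
  [[-0.026,0.03,-0.01],[0,0,-5],0],
  [[-0.052,0.06,-0.02],[0,0,-10],0],
  [[-0.078,0.09,-0.04],[0,0,-15],0],
  [[-0.105,0.12,-0.06],[0,0,-20],0],
  [[-0.13,0.15,-0.08],[0,0,-20],0],
  [[-0.1325,0.153,-0.11],[0,0,-20],0],
  [[-0.1325,0.153,-0.147],[0,0,-20],0],
  [[-0.1325,0.153,-0.147],[0,0,-20],0],
  [[-0.1325,0.153,-0.147],[0,0,-20],0],
  [[-0.1325,0.153,-0.147],[0,0,-20],0],
], force=20)

```text
time_s: 3.02
position: [0.3687, 0.2832, 0.1109]
tool_rot: [-3.093, 0.547, -0.001]
wrist_force: [0.2, 0.7, 0.1]
width: 0.502
```

```bash
python3 - <<'E'
from m import *
for n in ['wrist','side']: p,d,o=snap(n,n+'2')
print(o['position'],R.from_rotvec(o['tool_rot']).as_matrix()[:,0],o['joints'].round(2))
lens('wrist','wrist2',dict(S=(.367,.283,.035)),.05)
p=np.hstack([cv2.imread(f'pics/{n}2.png') for n in ['wrist','side']]); cv2.imwrite('pics/c2.png',cv2.resize(p,(800,300)))
E
```

```text
[0.36935514 0.28346284 0.11154181] [ 0.93910819 -0.34361682  0.00181504] [-0.23  0.36 -0.56  2.1   0.28  0.75 -1.32]
wrist2 S 734 mean [0.3694 0.2875 0.0716] zmax 0.1098 rect [362.  287.4] [27.8 29.3] 69.7 long axis deg 69.1
```

View pics/c2.png

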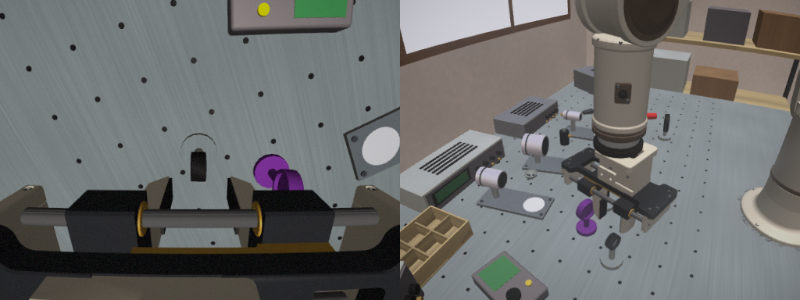

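servo_tool([
  [[0,0,-0.02],[0,0,0],0],
  [[0,0,-0.04],[0,0,0],0],
  [[0,0,-0.058],[0,0,0],0],
  [[0,0,-0.058],[0,0,0],0],
  [[0,0,-0.058],[0,0,0],0],
  [[0,0,-0.058],[0,0,0],-0.6],
  [[0,0,-0.058],[0,0,0],-0.9],
  [[0,0,-0.058],[0,0,0],-1],
  [[0,0,-0.058],[0,0,0],-1],
  [[0,0,-0.058],[0,0,0],-1],
], force=20)

```text
time_s: 3.95
position: [0.3679, 0.2832, 0.0523]
tool_rot: [-3.093, 0.546, -0.001]
wrist_force: [0.2, 0.3, 0.7]
width: 0.19
```

```bash
python3 - <<'E'
from m import *
for n in ['wrist','side','scene']: p,d,o=snap(n,n+'3')
print(o['position'],o['width'],o['wrist_force'])
p=np.hstack([cv2.imread('pics/wrist3.png')[100:384],cv2.imread('pics/side3.png')[100:384]]); cv2.imwrite('pics/c3.png',cv2.resize(p,(800,222)))
cv2.imwrite('pics/c3b.png',cv2.resize(cv2.imread('pics/side3.png')[180:384,180:380],(600,600)))
E
```

```text
[0.3675784  0.28332947 0.05214093] 0.16739919395677252 [-0.75744356  0.050969    3.69417913]
```

View pics/c3b.png

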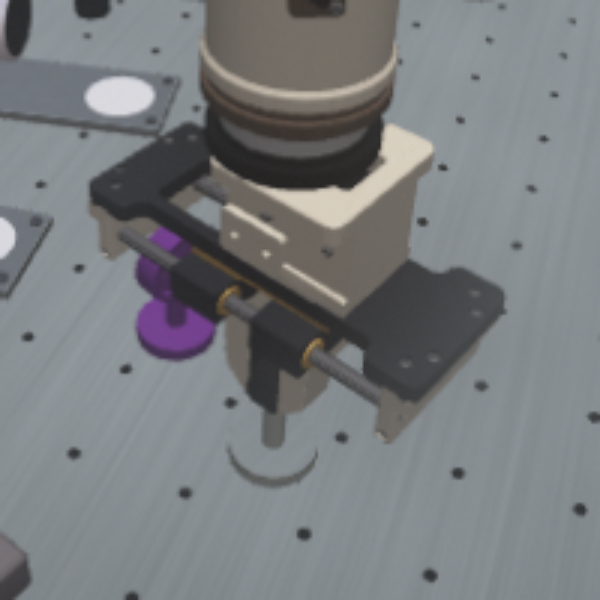

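servo_tool([
  [[0,0,0.005],[0,0,0],-1],
  [[0,0,0.02],[0,0,0],-1],
  [[0,0,0.05],[0,0,0],-1],
  [[0,0,0.08],[0,0,0],-1],
  [[0,0,0.11],[0,0,0],-1],
  [[0.01,-0.02,0.135],[0,0,3],-1],
  [[0.025,-0.05,0.145],[0,0,8],-1],
  [[0.04,-0.085,0.15],[0,0,13],-1],
  [[0.055,-0.12,0.15],[0,0,18],-1],
  [[0.07,-0.155,0.15],[0,0,25],-1],
], force=25)

```text
time_s: 4.93
position: [0.4365, 0.1295, 0.2024]
tool_rot: [3.138, 0.122, 0.002]
wrist_force: [0.7, 0.0, -2.1]
width: 0.169
```

```bash
python3 - <<'E'
from m import *
p,d,o=snap('side','side4')
print(o['position'],o['width'],o['wrist_force'])
cv2.imwrite('pics/c4.png',cv2.resize(cv2.imread('pics/side4.png'),(800,600)))
E
```

```text
[0.43654763 0.12952341 0.20235552] 0.168542022502853 [ 0.66284752  0.02333517 -2.13622545]
```

View pics/c4.png

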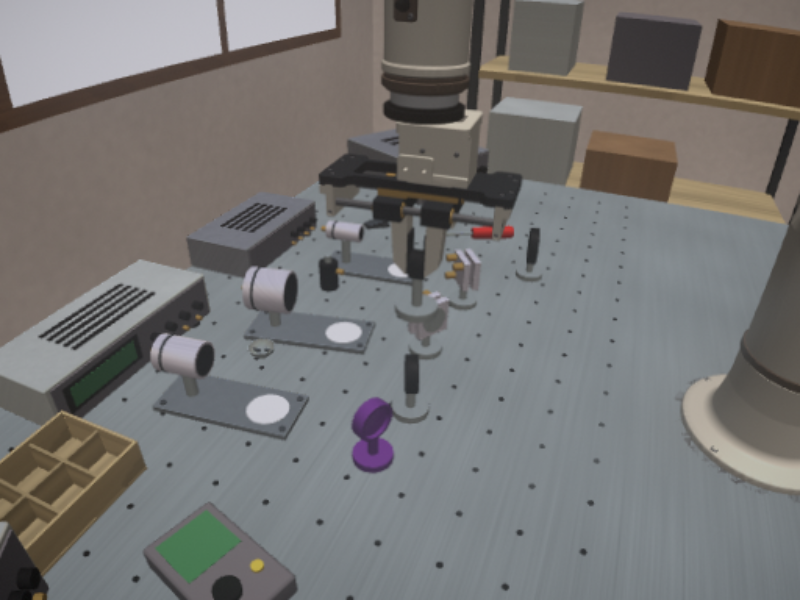

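servo_tool([
  [[0.012,-0.035,0],[0,0,0],-1],
  [[0.024,-0.07,0],[0,0,0],-1],
  [[0.036,-0.105,0],[0,0,0],-1],
  [[0.048,-0.14,0],[0,0,0],-1],
  [[0.06,-0.175,0],[0,0,0],-1],
  [[0.072,-0.21,0],[0,0,0],-1],
  [[0.084,-0.245,0],[0,0,0],-1],
  [[0.096,-0.28,0],[0,0,0],-1],
  [[0.108,-0.315,0],[0,0,0],-1],
  [[0.12,-0.35,0],[0,0,0],-1],
])

```text
time_s: 5.82
position: [0.5558, -0.2194, 0.2013]
tool_rot: [-3.139, -0.115, 0.002]
wrist_force: [0.8, 1.3, -1.6]
width: 0.167
```

servo_tool([
  [[0.01,-0.03,0],[0,0,0],-1],
  [[0.0185,-0.06,0],[0,0,0],-1],
  [[0.0185,-0.078,0],[0,0,0],-1],
  [[0.0185,-0.078,0],[0,0,0],-1],
  [[0.0185,-0.078,0],[0,0,0],-1],
  [[0.0185,-0.078,0],[0,0,0],-1],
  [[0.0185,-0.078,0],[0,0,0],-1],
  [[0.0185,-0.078,0],[0,0,0],-1],
  [[0.0185,-0.078,0],[0,0,0],-1],
  [[0.0185,-0.078,0],[0,0,0],-1],
])

```text
time_s: 6.65
position: [0.5747, -0.2952, 0.202]
tool_rot: [-3.139, -0.118, -0.0]
wrist_force: [-0.1, 0.1, -2.5]
width: 0.167
```

```bash
python3 - <<'E'
from m import *
p,d,o=snap('wrist','wrist5')
print(o['position'],o['width'],o['wrist_force'],spot_point('wrist','receiver_small_seat'),o['joints'].round(2))
cv2.imwrite('pics/c5.png',cv2.resize(p[:,:,::-1],(800,600)))
E
```

```text
[ 0.5747011  -0.29523282  0.20198927] 0.16729388101977308 [-0.14308477  0.1124117  -2.47354198] [{'at': [95.4, 261.8], 'confidence': 0.92}] [ 0.67  0.5  -0.32  1.59  0.17  1.08  0.37]
```

View pics/c5.png

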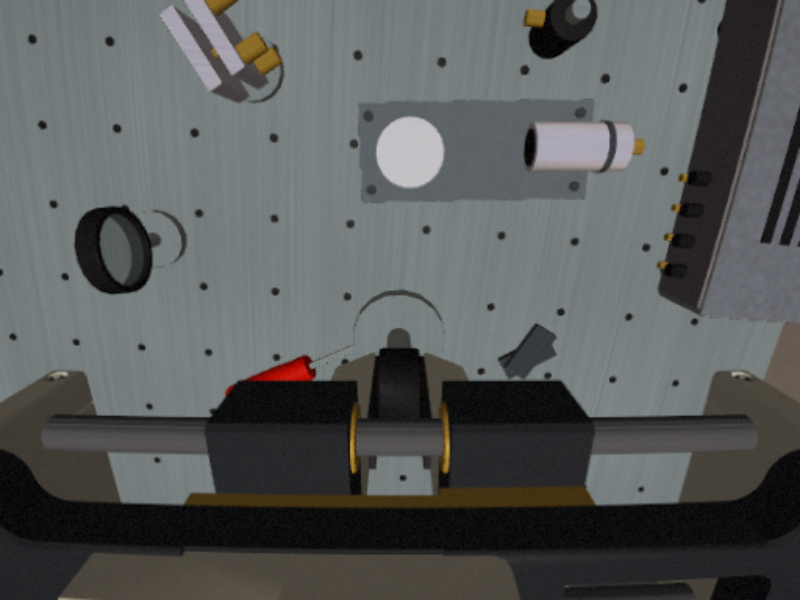

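The small disc is at (410,152), with its barrel square to the tool. The held lens's foot is near (399,335) and the large lens at (113,250).

```bash
cat >> m.py <<'E'
from scipy.optimize import least_squares
def barrel(n,f,items):
    z=np.load(f'pics/{f}.npz');o=dict(position=z['pos'],tool_rot=z['rot']);c,T=camT(n,o);P=cloud(c,T,z['d']).reshape(-1,3)
    for nm,(x,y,r) in items.items():
        q=P[(P[:,2]>.068)&(P[:,2]<.068+r+.004)&(np.hypot(P[:,0]-x,P[:,1]-y)<.15)&(P[:,0]>x+.06)&(abs(P[:,1]-y)<.06)]
        def res(t):
            a=t[0];n2=np.array([-np.sin(a),np.cos(a)]); l=(q[:,:2]-[x,y])@n2-t[1]
            return np.hypot(l,q[:,2]-.068-t[2])-r
        s=least_squares(res,[.1,0,0],loss='soft_l1',f_scale=.002)
        print(f,nm,len(q),'yaw',np.degrees(s.x[0]).round(1),'off',s.x[1:].round(4),'rms',np.median(abs(res(s.x))).round(4))
E
python3 - <<'E'
from m import *
plate('wrist','wrist5',dict(small=(262,97)))
barrel('wrist','wrist5',dict(small=(.576,-.2,.016)))
lens('wrist','wrist5',dict(L=(.364,-.283,.05)),.05)
z=np.load('pics/wrist5.npz');o=dict(position=z['pos'],tool_rot=z['rot']);c,T=camT('wrist',o);W=cloud(c,T,z['d'])
P=W[180:250,215:295].reshape(-1,3); P=P[(P[:,2]>.12)&(P[:,2]<.2)]
print(len(P),'z',np.nanpercentile(P[:,2],[1,10,50,90,99]).round(4))
F=P[P[:,2]<.168]; print(F.min(0),F.max(0),o['position'])
E
```

```text
wrist5 small seat [ 0.5763 -0.1985] r 0.0257 encl [ 576.5 -198.5] 26.4 depth z 0.0082
   plate rect [ 582.3 -173.1] [273.6 125.1] 5.1
   barrel n 4795 [ 0.6547 -0.1679  0.0812]
wrist5 small 2103 yaw 5.4 off [ 0.0015 -0.0007] rms 0.0005
wrist5 L 1178 mean [ 0.3669 -0.2808  0.0791] zmax 0.0931 rect [ 365.2 -282.5] [17.8 62.9] 10.4 long axis deg 100.5
1942 z [0.1518 0.1583 0.1594 0.1607 0.1799]
[ 0.55160185 -0.30694218  0.14997941] [ 0.59885594 -0.27140579  0.16783483] [ 0.5747011  -0.29523282  0.20198927]
```

servo_tool([
  [[0,0.03,0],[0,0,0],-1],
  [[0,0.06,0],[0,0,1],-1],
  [[0.001,0.085,-0.02],[0,0,1],-1],
  [[0.001,0.0965,-0.05],[0,0,1],-1],
  [[0.001,0.0965,-0.08],[0,0,1],-1],
  [[0.001,0.0965,-0.105],[0,0,1],-1],
  [[0.001,0.0965,-0.12],[0,0,1],-1],
  [[0.001,0.0965,-0.125],[0,0,1],-1],
  [[0.001,0.0965,-0.125],[0,0,1],-1],
  [[0.001,0.0965,-0.125],[0,0,1],-1],
])

```text
time_s: 7.58
position: [0.5762, -0.1997, 0.0775]
tool_rot: [3.138, 0.143, 0.002]
wrist_force: [0.9, -1.0, -2.5]
width: 0.167
```

```bash
python3 - <<'E'
from m import *
p,d,o=snap('scene','scene6')
print(o['position'],o['tool_rot'],o['width'],o['wrist_force'])
cv2.imwrite('pics/c6.png',cv2.resize(p[180:340,150:350,::-1],(800,600)))
E
```

```text
[ 0.57617285 -0.19966992  0.07746726] [3.13815635e+00 1.43374805e-01 1.53811030e-03] 0.16740140253364977 [ 0.85788454 -0.97495324 -2.45093053]
```

View pics/c6.png

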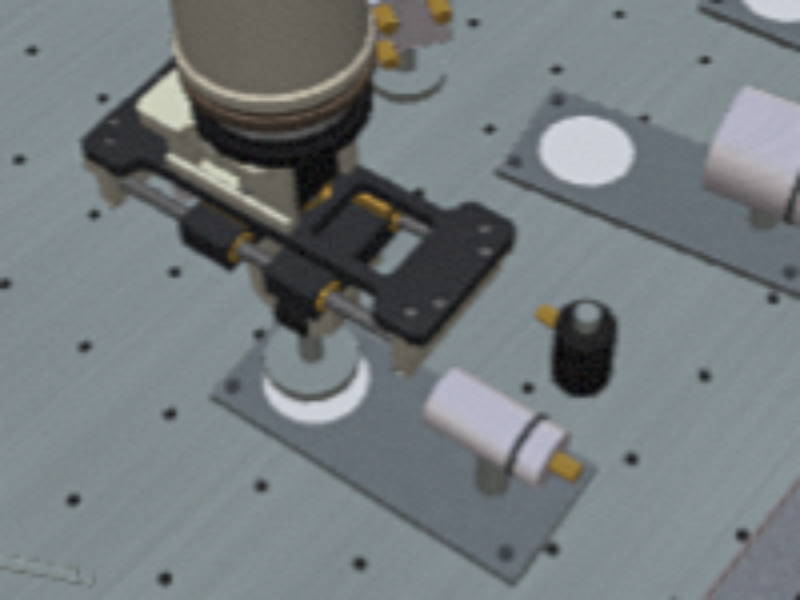

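servo_tool([
  [[0,0.001,-0.004],[0,0,0],-1],
  [[0,0.001,-0.008],[0,0,0],-1],
  [[0,0.001,-0.011],[0,0,0],-1],
  [[0,0.001,-0.014],[0,0,0],-1],
  [[0,0.001,-0.016],[0,0,0],-1],
  [[0,0.001,-0.017],[0,0,0],-1],
  [[0,0.001,-0.017],[0,0,0],-1],
  [[0,0.001,-0.017],[0,0,0],-1],
  [[0,0.001,-0.017],[0,0,0],-1],
  [[0,0.001,-0.017],[0,0,0],-1],
])

```text
time_s: 8.47
position: [0.5755, -0.1986, 0.0603]
tool_rot: [3.138, 0.143, 0.0]
wrist_force: [-3.3, 0.7, 4.8]
width: 0.172
```

```bash
python3 - <<'E'
from m import *
p,d,o=snap('scene','scene7')
print(o['position'],o['tool_rot'],o['width'],o['wrist_force'])
cv2.imwrite('pics/c7.png',cv2.resize(p[220:340,170:330,::-1],(800,600)))
E
```

```text
[ 0.57552153 -0.19862267  0.06032941] [3.13812121e+00 1.43262592e-01 4.28522435e-05] 0.17194218070676248 [-3.32530121  0.72400315  4.77277137]
```

View pics/c7.png

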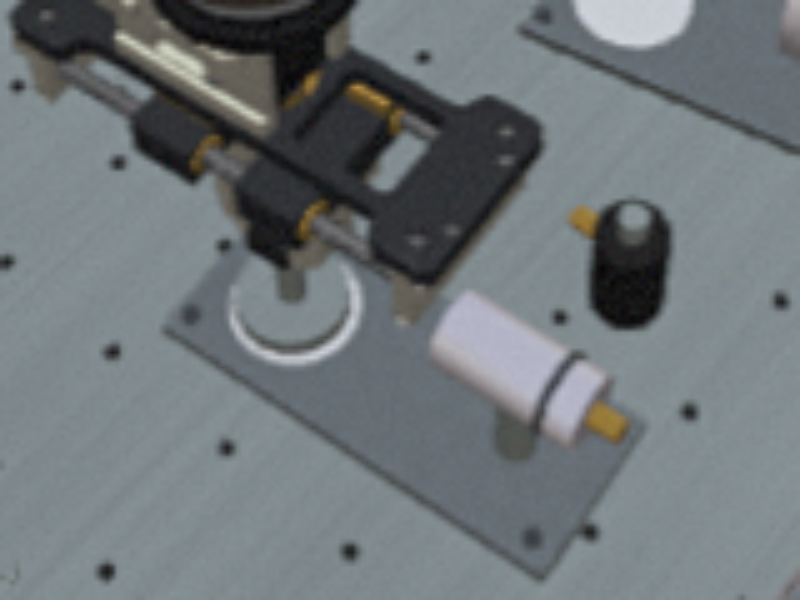

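The foot is seated concentrically on the disc. Releasing.

servo_tool([
  [[0,0,0],[0,0,0],-0.6],
  [[0,0,0],[0,0,0],-0.5],
  [[0,0,0],[0,0,0],-0.3],
  [[0,0,0],[0,0,0],-0.2],
  [[0,0,0],[0,0,0],-0.2],
  [[0,0,0.02],[0,0,0],-0.2],
  [[0,0,0.05],[0,0,0],-0.1],
  [[0,0,0.08],[0,0,0],0],
  [[-0.02,-0.02,0.1],[0,0,0],0],
  [[-0.04,-0.04,0.11],[0,0,0],0],
])

```text
time_s: 9.35
position: [0.5384, -0.2374, 0.1732]
tool_rot: [3.137, 0.151, 0.009]
wrist_force: [0.3, -1.0, -0.5]
width: 0.503
```

```bash
python3 - <<'E'
from m import *
p,d,o=snap('scene','scene8')
print(o['position'],o['tool_rot'],o['width'],o['wrist_force'])
cv2.imwrite('pics/c8.png',cv2.resize(p[180:340,150:350,::-1],(800,600)))
E
```

```text
[ 0.53839316 -0.23740945  0.17315724] [3.13666032 0.15070783 0.00903044] 0.5030442480115994 [ 0.25309009 -1.01593871 -0.48369526]
```

View pics/c8.png

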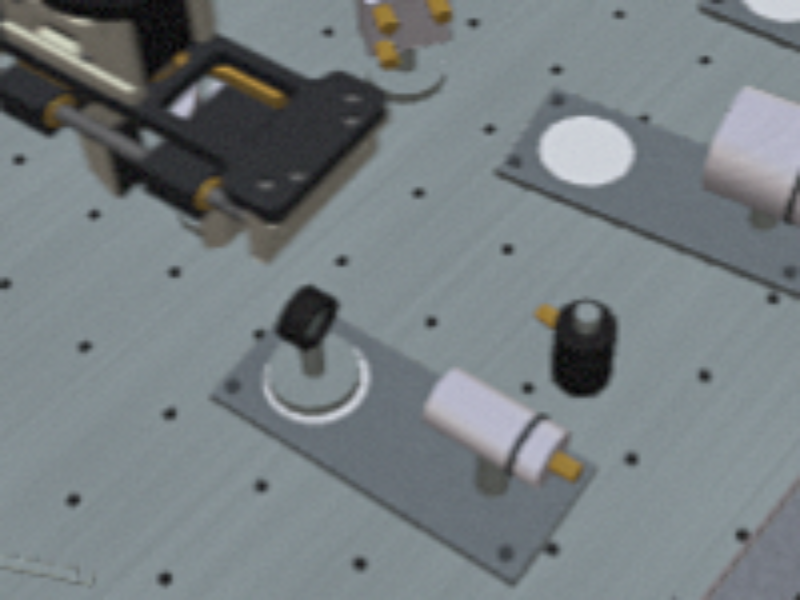

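servo_tool([
  [[-0.035,-0.01,-0.005],[0,0,2],0],
  [[-0.07,-0.02,-0.01],[0,0,5],0],
  [[-0.105,-0.03,-0.01],[0,0,5],0],
  [[-0.14,-0.04,-0.01],[0,0,5],0],
  [[-0.172,-0.045,-0.02],[0,0,5],0],
  [[-0.1735,-0.045,-0.035],[0,0,5],0],
  [[-0.1735,-0.045,-0.043],[0,0,5],0],
  [[-0.1735,-0.045,-0.043],[0,0,5],0],
  [[-0.1735,-0.045,-0.043],[0,0,5],0],
  [[-0.1735,-0.045,-0.043],[0,0,5],0],
])

```text
time_s: 10.23
position: [0.3638, -0.2833, 0.1272]
tool_rot: [3.129, 0.283, 0.002]
wrist_force: [0.3, 0.5, 0.5]
width: 0.499
```

```bash
python3 - <<'E'
from m import *
p,d,o=snap('wrist','wrist9')
print(o['position'],o['tool_rot'],o['width'],o['wrist_force'],o['joints'].round(2))
p2,d,o=snap('scene','scene9')
lens('scene','scene9',dict(S=(.576,-.199,.03)),.057)
cv2.imwrite('pics/c9.png',cv2.resize(np.hstack([p,p2])[:,:,::-1],(800,300)))
E
```

```text
[ 0.36375345 -0.28330577  0.12717028] [3.12860275e+00 2.83228825e-01 2.09432600e-03] 0.49908251712830926 [0.30493254 0.45669843 0.45535081] [ 0.9   0.29 -0.34  2.1   0.14  0.77  0.66]
scene9 S 175 mean [ 0.577  -0.2024  0.0747] zmax 0.0852 rect [ 575.2 -200.5] [15.4 31.3] 6.1 long axis deg 88.8
```

View pics/c9.png

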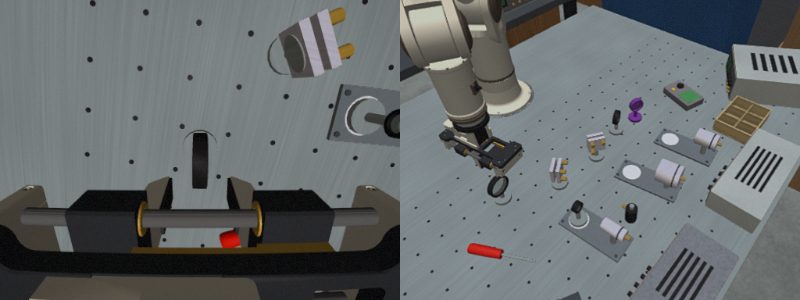

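The small lens stands at (0.575,-0.200) with its axis at 6°, which is good. The large ring lies between the fingers, so I'll descend and grip it.

servo_tool([
  [[0.001,0,-0.02],[0,0,0],0],
  [[0.001,0,-0.04],[0,0,0],0],
  [[0.001,0,-0.063],[0,0,0],0],
  [[0.001,0,-0.063],[0,0,0],0],
  [[0.001,0,-0.063],[0,0,0],-0.4],
  [[0.001,0,-0.063],[0,0,0],-0.6],
  [[0.001,0,-0.063],[0,0,0],-0.9],
  [[0.001,0,-0.063],[0,0,0],-1],
  [[0.001,0,-0.063],[0,0,0],-1],
  [[0.001,0,-0.063],[0,0,0],-1],
])

```text
time_s: 11.17
position: [0.3638, -0.2841, 0.0646]
tool_rot: [3.128, 0.28, 0.003]
wrist_force: [-0.2, 0.9, 2.3]
width: 0.17
```

servo_tool([
  [[0,0,0],[0,0,0],-1],
  [[0,0,0],[0,0,0],-1],
  [[0,0,0.005],[0,0,0],-1],
  [[0,0,0.02],[0,0,0],-1],
  [[0,0,0.05],[0,0,0],-1],
  [[0,0,0.08],[0,0,0],-1],
  [[0,0,0.11],[0,0,0],-1],
  [[0,0,0.135],[0,0,0],-1],
  [[0,0,0.15],[0,0,0],-1],
  [[0,0,0.15],[0,0,0],-1],
])

```text
time_s: 12.0
position: [0.3643, -0.2847, 0.217]
tool_rot: [3.125, 0.279, 0.006]
wrist_force: [0.6, -0.3, -2.7]
width: 0.164
```

```bash
python3 - <<'E'
from m import *
p,d,o=snap('wrist','wrist10')
print(o['position'],o['tool_rot'],o['width'],o['wrist_force'],o['joints'].round(2))
p2,d,o=snap('scene','scene10')
cv2.imwrite('pics/c10.png',cv2.resize(np.hstack([p,p2])[:,:,::-1],(800,300)))
E
```

```text
[ 0.36432905 -0.28474577  0.21698618] [3.12493322 0.27939106 0.00560546] 0.16369517405635478 [ 0.60364775 -0.25458652 -2.74278463] [ 0.93  0.16 -0.36  2.02  0.07  0.97  0.72]
```

View pics/c10.png

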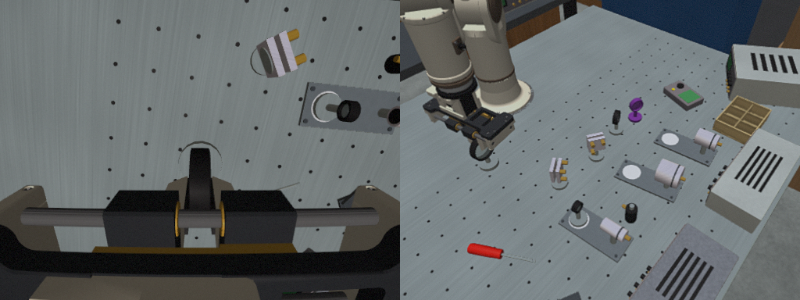

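servo_tool([
  [[0.028,0.0255,0],[0,0,0],-1],
  [[0.056,0.051,0],[0,0,1],-1],
  [[0.084,0.0765,0],[0,0,1.3],-1],
  [[0.112,0.102,0],[0,0,1.3],-1],
  [[0.14,0.1275,0],[0,0,1.3],-1],
  [[0.168,0.153,0],[0,0,1.3],-1],
  [[0.196,0.1785,0],[0,0,1.3],-1],
  [[0.2237,0.2,0],[0,0,1.3],-1],
  [[0.2237,0.2,0],[0,0,1.3],-1],
  [[0.2237,0.2,0],[0,0,1.3],-1],
])

```text
time_s: 12.93
position: [0.5864, -0.0804, 0.2109]
tool_rot: [-3.122, -0.323, 0.006]
wrist_force: [-0.8, -1.7, -1.7]
width: 0.165
```

```bash
cat >> m.py <<'E'
def foot(f,box):
    z=np.load(f'pics/{f}.npz');o=dict(position=z['pos'],tool_rot=z['rot']);c,T=camT('wrist',o);W=cloud(c,T,z['d'])
    r0,r1,c0,c1=box
    P=W[r0:r1,c0:c1].reshape(-1,3); t=z['pos']; P=P[(np.hypot(P[:,0]-t[0],P[:,1]-t[1])<.04)&(P[:,2]>t[2]-.075)&(P[:,2]<t[2]-.03)]
    zt=np.median(P[:,2]); F=P[abs(P[:,2]-zt)<.004]
    hull=cv2.convexHull((F[:,:2]*1000).astype(np.float32))[:,0]/1000
    yaw=np.arctan2(*(R.from_rotvec(z['rot']).as_matrix()[[1,0],0])); 
    # camera-facing edge: fit circle radius .024
    q=hull[(hull-t[:2])@np.array([-np.sin(yaw),np.cos(yaw)])>.004]
    s=least_squares(lambda a:np.hypot(*(q-a).T)-.024,t[:2])
    print(f,'n',len(F),'foot top',zt.round(4),'tcp-underside',(t[2]-zt+.01).round(4),'centre-tcp',(s.x-t[:2]).round(4),'rms',np.sqrt(np.mean(s.fun**2)).round(4),'yaw',np.degrees(yaw).round(2),'tcp',t.round(4))
E
python3 - <<'E'
from m import *
p,d,o=snap('wrist','wrist11')
cv2.imwrite('pics/c11.png',cv2.resize(p[:,:,::-1],(800,600)))
foot('wrist5',(180,250,215,295)); foot('wrist11',(170,250,205,305))
print(o['width'],[ (q['at'],q['confidence']) for q in spot_point('wrist','receiver_large_seat')])
E
```

```text
wrist5 n 1715 foot top 0.1594 tcp-underside 0.0526 centre-tcp [ 0.0005 -0.0004] rms 0.0001 yaw 4.3 tcp [ 0.5747 -0.2952  0.202 ]
wrist11 n 1084 foot top 0.1558 tcp-underside 0.0651 centre-tcp [0.0008 0.0011] rms 0.0002 yaw 11.81 tcp [ 0.5864 -0.0804  0.2109]
0.1647804628178112 [([96.9, 267.9], 0.8)]
```

View pics/c11.png

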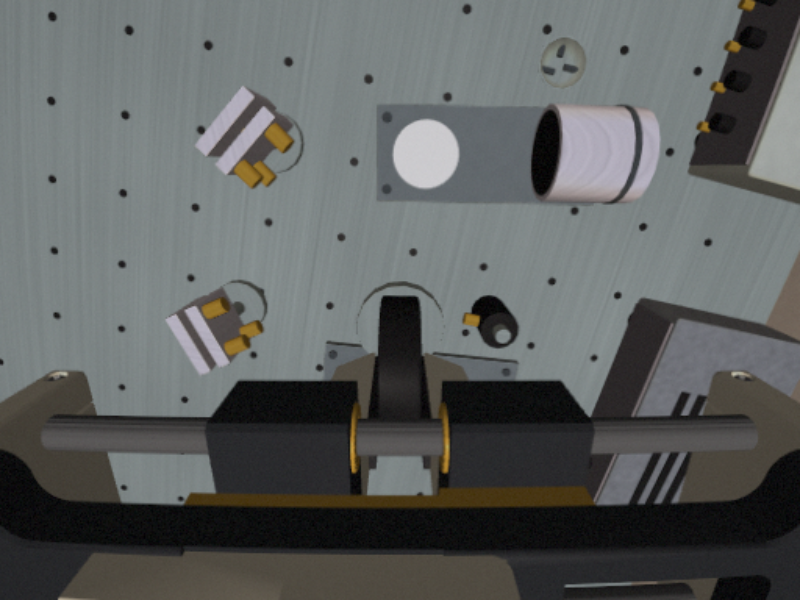

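```bash
python3 - <<'E'
from m import *
plate('wrist','wrist11',dict(large=(272,98)))
barrel('wrist','wrist11',dict(large=(.5877,.0177,.032)))
print(observe()['position'])
E
```

```text
wrist11 large seat [0.5877 0.0178] r 0.0256 encl [587.8  17.9] 26.2 depth z 0.0082
   plate rect [605.9 -18.8] [264.8 199.6] 24.7
   barrel n 6958 [0.6709 0.025  0.0876]
wrist11 large 4355 yaw 11.4 off [-0.0005 -0.0008] rms 0.0005
[ 0.58489816 -0.08402408  0.21142512]
```

servo_tool([
  [[0,0.03,0],[0,0,0],-1],
  [[0.001,0.06,0],[0,0,0],-1],
  [[0.002,0.085,-0.02],[0,0,0],-1],
  [[0.002,0.1007,-0.05],[0,0,0],-1],
  [[0.002,0.1007,-0.08],[0,0,0],-1],
  [[0.002,0.1007,-0.105],[0,0,0],-1],
  [[0.002,0.1007,-0.12],[0,0,0],-1],
  [[0.002,0.1007,-0.123],[0,0,0],-1],
  [[0.002,0.1007,-0.123],[0,0,0],-1],
  [[0.002,0.1007,-0.123],[0,0,0],-1],
])

```text
time_s: 13.87
position: [0.5889, 0.0161, 0.0913]
tool_rot: [3.126, 0.313, 0.001]
wrist_force: [1.4, 0.5, -1.3]
width: 0.166
```

```bash
python3 - <<'E'
from m import *
p,d,o=snap('scene','scene12')
o=observe();print(o['position'],o['tool_rot'],o['width'],o['wrist_force'])
cv2.imwrite('pics/c12.png',cv2.resize(p[130:290,200:400,::-1],(800,600)))
E
```

```text
[0.58949422 0.01638697 0.09198398] [3.12549376e+00 3.13728010e-01 2.96170490e-03] 0.165819769772103 [-0.15465774 -0.14957527 -1.94695894]
```

View pics/c12.png

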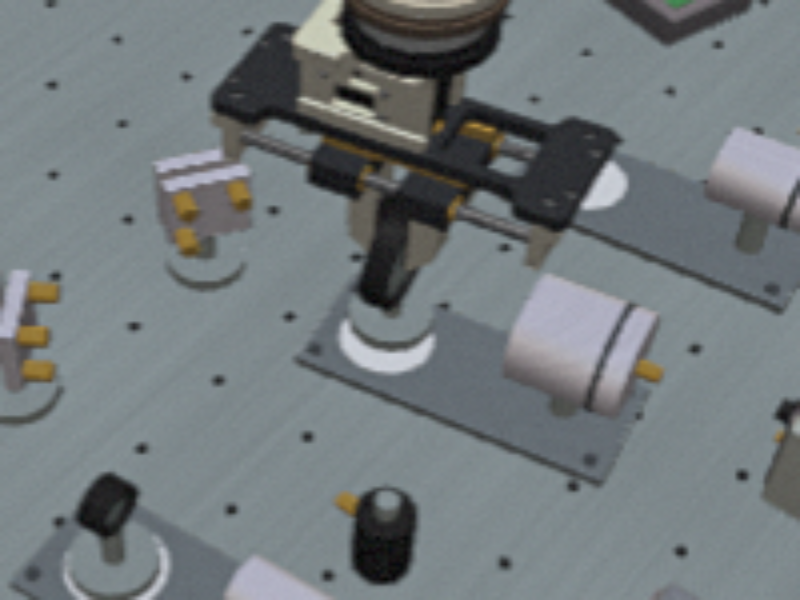

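servo_tool([
  [[-0.001,0.0005,-0.004],[0,0,0],-1],
  [[-0.002,0.0005,-0.008],[0,0,0],-1],
  [[-0.002,0.0005,-0.011],[0,0,0],-1],
  [[-0.002,0.0005,-0.014],[0,0,0],-1],
  [[-0.002,0.0005,-0.016],[0,0,0],-1],
  [[-0.002,0.0005,-0.018],[0,0,0],-1],
  [[-0.002,0.0005,-0.018],[0,0,0],-1],
  [[-0.002,0.0005,-0.018],[0,0,0],-1],
  [[-0.002,0.0005,-0.018],[0,0,0],-1],
  [[-0.002,0.0005,-0.018],[0,0,0],-1],
])

```text
time_s: 14.75
position: [0.5868, 0.0177, 0.0728]
tool_rot: [-3.126, -0.316, -0.0]
wrist_force: [-0.6, -0.4, -1.0]
width: 0.165
```

```bash
python3 - <<'E'
from m import *
p,d,o=snap('scene','scene13')
o=observe();print(o['position'],o['tool_rot'],o['width'],o['wrist_force'])
cv2.imwrite('pics/c13.png',cv2.resize(p[160:280,240:400,::-1],(800,600)))
E
```

```text
[0.5868143  0.01767051 0.07281177] [-3.12562334e+00 -3.15775826e-01 -3.97345420e-04] 0.1680595225686309 [-0.30662501  0.48038873  0.01700786]
```

View pics/c13.png

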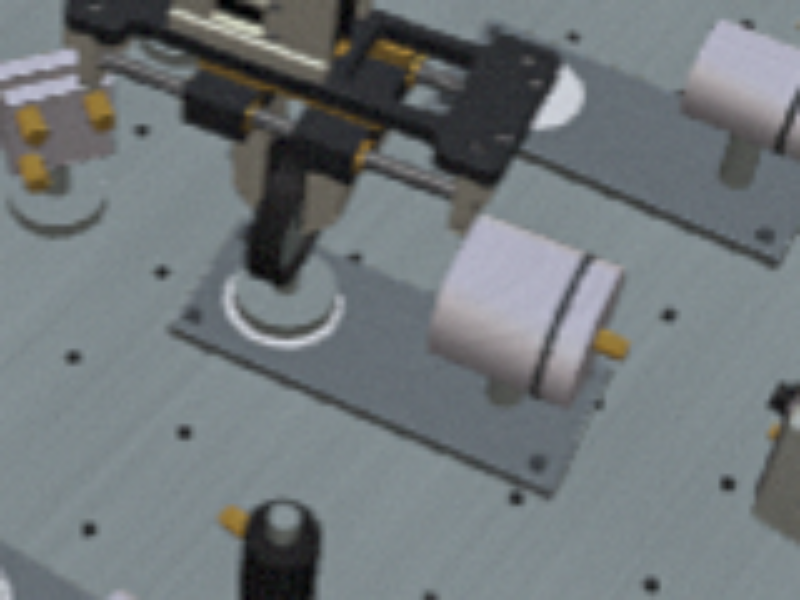

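servo_tool([
  [[0,-0.0005,-0.001],[0,0,0],-1],
  [[0,-0.0005,-0.001],[0,0,0],-1],
  [[0,-0.0005,-0.001],[0,0,0],-0.6],
  [[0,-0.0005,-0.001],[0,0,0],-0.4],
  [[0,-0.0005,-0.001],[0,0,0],-0.2],
  [[0,-0.0005,-0.001],[0,0,0],-0.1],
  [[0,-0.0005,-0.001],[0,0,0],0],
  [[0,-0.0005,0.02],[0,0,0],0],
  [[0,-0.0005,0.05],[0,0,0],0],
  [[0,-0.0005,0.09],[0,0,0],0],
])

```text
time_s: 15.63
position: [0.5842, 0.0169, 0.1609]
tool_rot: [-3.125, -0.316, 0.01]
wrist_force: [0.0, -0.5, -0.5]
width: 0.503
```

```bash
python3 - <<'E'
from m import *
p,d,o=snap('scene','scene14')
o=observe();print(o['position'],o['tool_rot'],o['width'],o['wrist_force'],o['joints'].round(2))
lens('scene','scene14',dict(L=(.588,.0175,.04),M=(.439,.132,.04)),.05)
cv2.imwrite('pics/c14.png',cv2.resize(p[130:290,200:400,::-1],(800,600)))
E
```

```text
[0.59020548 0.01787156 0.17084238] [3.1249658  0.31638596 0.01268011] 0.4967306575619821 [1.92852984 1.30487087 5.47806654] [ 0.31  0.46 -0.5   1.76  0.27  0.97 -0.09]
scene14 L 284 mean [0.5897 0.0103 0.081 ] zmax 0.1013 rect [587.7  15.3] [15.3 62. ] 10.4 long axis deg 97.6
scene14 M 43 mean [0.447  0.1099 0.0625] zmax 0.0732 rect [446.4 110.2] [13.7  6.8] 23.0 long axis deg -152.8
```

View pics/c14.png

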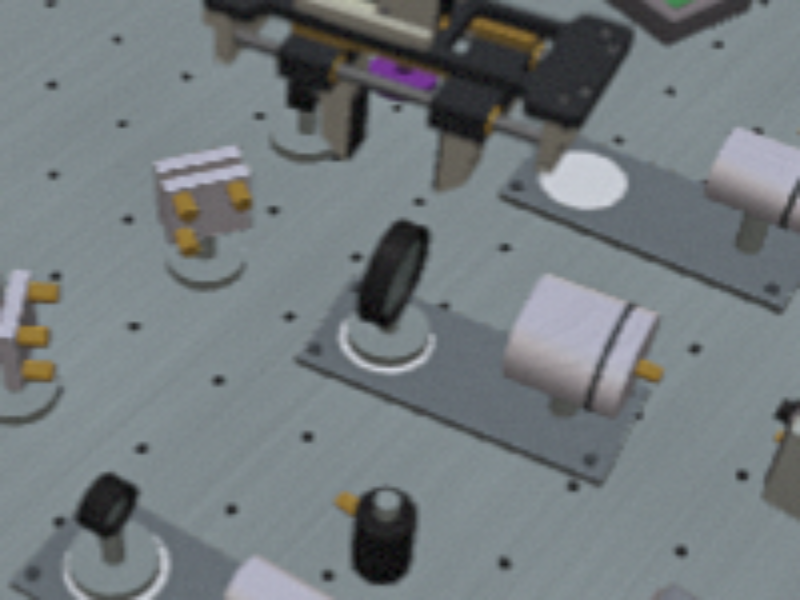

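servo_tool([
  [[-0.025,0.02,0],[0,0,3],0],
  [[-0.05,0.04,0],[0,0,7],0],
  [[-0.075,0.06,0],[0,0,11],0],
  [[-0.1,0.08,0],[0,0,11],0],
  [[-0.125,0.1,0],[0,0,11],0],
  [[-0.15,0.116,-0.02],[0,0,11],0],
  [[-0.15,0.116,-0.045],[0,0,11],0],
  [[-0.15,0.116,-0.045],[0,0,11],0],
  [[-0.15,0.116,-0.045],[0,0,11],0],
  [[-0.15,0.116,-0.045],[0,0,11],0],
])

```text
time_s: 16.52
position: [0.4379, 0.1329, 0.1185]
tool_rot: [-3.081, -0.612, -0.002]
wrist_force: [0.5, 0.4, -0.4]
width: 0.497
```

```bash
python3 - <<'E'
from m import *
p,d,o=snap('wrist','wrist15')
p2,_,_=snap('scene','scene15')
o=observe();print(o['position'],o['tool_rot'],o['width'],o['joints'].round(2))
lens('scene','scene15',dict(L=(.588,.0175,.04),M=(.439,.132,.04)),.05)
cv2.imwrite('pics/c15.png',cv2.resize(np.hstack([p,p2])[:,:,::-1],(800,300)))
E
```

```text
[0.43845306 0.13288709 0.11881549] [-3.08139973 -0.61118862 -0.00348557] 0.5043414501592463 [ 0.18  0.34 -0.61  2.11  0.28  0.77 -0.22]
scene15 L 287 mean [0.5897 0.0103 0.0808] zmax 0.1021 rect [587.3  14.9] [15.9 60.1] 11.2 long axis deg 97.4
scene15 M 127 mean [0.4425 0.1219 0.0713] zmax 0.0859 rect [439.  128.1] [14.6 46. ] 23.1 long axis deg 107.5
```

View pics/c15.png

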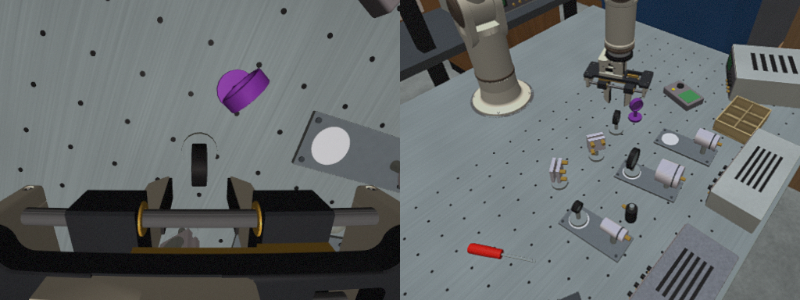

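servo_tool([
  [[0,0,-0.02],[0,0,0],0],
  [[0,0,-0.04],[0,0,0],0],
  [[0,0,-0.062],[0,0,0],0],
  [[0,0,-0.062],[0,0,0],0],
  [[0,0,-0.062],[0,0,0],-0.4],
  [[0,0,-0.062],[0,0,0],-0.6],
  [[0,0,-0.062],[0,0,0],-0.9],
  [[0,0,-0.062],[0,0,0],-1],
  [[0,0,-0.062],[0,0,0],-1],
  [[0,0,-0.062],[0,0,0],-1],
])

```text
time_s: 17.45
position: [0.4375, 0.1332, 0.0566]
tool_rot: [3.081, 0.614, 0.003]
wrist_force: [-0.8, -1.7, 5.0]
width: 0.168
```

servo_tool([
  [[0,0,0],[0,0,0],-1],
  [[0,0,0],[0,0,0],-1],
  [[0,0,0.005],[0,0,0],-1],
  [[0,0,0.02],[0,0,0],-1],
  [[0,0,0.05],[0,0,0],-1],
  [[0,0,0.08],[0,0,0],-1],
  [[0,0,0.11],[0,0,0],-1],
  [[0,0,0.135],[0,0,0],-1],
  [[0,0,0.15],[0,0,0],-1],
  [[0,0,0.15],[0,0,0],-1],
])

```text
time_s: 18.28
position: [0.4386, 0.1338, 0.2089]
tool_rot: [3.08, 0.614, 0.009]
wrist_force: [0.2, -0.2, -1.7]
width: 0.165
```

```bash
python3 - <<'E'
from m import *
p,d,o=snap('wrist','wrist16')
p2,_,_=snap('scene','scene16')
o=observe();print(o['position'],o['tool_rot'],o['width'],o['wrist_force'],o['joints'].round(2))
cv2.imwrite('pics/c16.png',cv2.resize(np.hstack([p,p2])[:,:,::-1],(800,300)))
E
```

```text
[0.43648971 0.13278244 0.20558177] [3.08057719e+00 6.13225367e-01 6.73161888e-04] 0.16611746075873537 [ 0.03431128 -0.74524472 -3.17554754] [ 0.26  0.2  -0.67  2.03  0.15  0.96 -0.11]
```

View pics/c16.png

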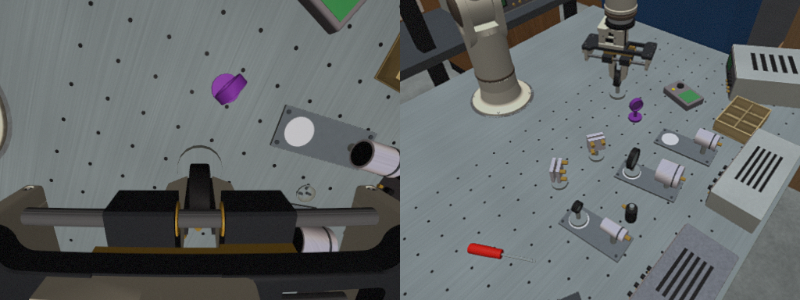

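servo_tool([
  [[0.03,-0.005,0],[0,0,-4],-1],
  [[0.06,-0.01,0],[0,0,-8],-1],
  [[0.09,-0.015,0],[0,0,-12],-1],
  [[0.12,-0.02,0],[0,0,-15.4],-1],
  [[0.15,-0.025,0],[0,0,-15.4],-1],
  [[0.165,-0.025,0],[0,0,-15.4],-1],
  [[0.165,-0.025,0],[0,0,-15.4],-1],
  [[0.165,-0.025,0],[0,0,-15.4],-1],
  [[0.165,-0.025,0],[0,0,-15.4],-1],
  [[0.165,-0.025,0],[0,0,-15.4],-1],
])

```text
time_s: 19.22
position: [0.6, 0.1085, 0.2045]
tool_rot: [3.135, 0.198, -0.004]
wrist_force: [-0.2, 0.5, -1.5]
width: 0.168
```

```bash
python3 - <<'E'
from m import *
p,d,o=snap('wrist','wrist17')
cv2.imwrite('pics/c17.png',cv2.resize(p[:,:,::-1],(800,600)))
foot('wrist17',(170,250,205,305))
s=spot_point('wrist','receiver_medium_seat'); print(s)
print(observe()['position'])
v,u=np.round(s[0]['at']).astype(int)
plate('wrist','wrist17',dict(medium=(int(u),int(v))))
barrel('wrist','wrist17',dict(medium=(.602,.205,.024)))
E
```

```text
wrist17 n 1456 foot top 0.1573 tcp-underside 0.0572 centre-tcp [ 0.0009 -0.0019] rms 0.0002 yaw 7.21 tcp [0.6    0.1085 0.2045]
[{'at': [99.8, 265.8], 'confidence': 0.57}]
[0.60065475 0.10835448 0.205426  ]
wrist17 medium seat [0.6017 0.2059] r 0.0256 encl [601.7 205.8] 26.3 depth z 0.0082
   plate rect [602.9 156.8] [295.6 191.8] 3.3
   barrel n 4037 [0.6979 0.2204 0.0861]
wrist17 medium 3219 yaw 6.9 off [ 0.0011 -0.0007] rms 0.0005
```

View pics/c17.png

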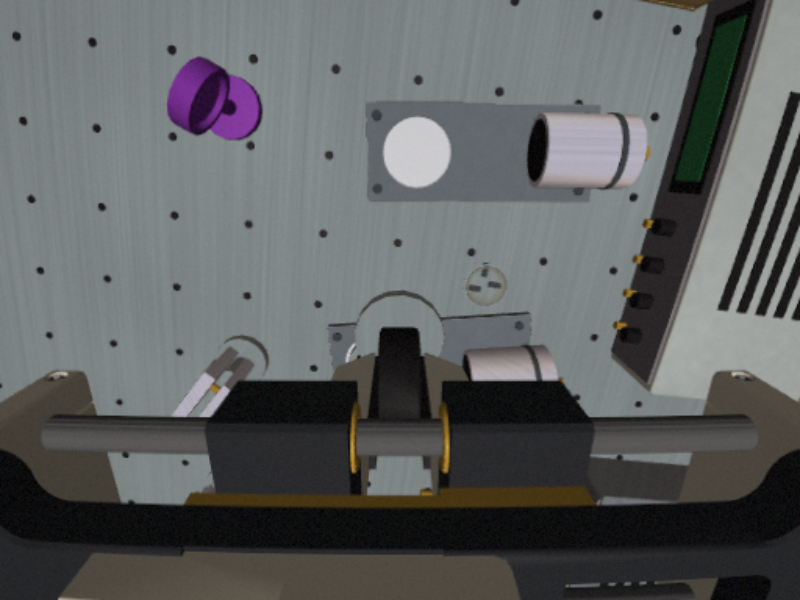

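servo_tool([
  [[0,0.03,0],[0,0,0],-1],
  [[0,0.06,0],[0,0,0],-1],
  [[0,0.085,-0.02],[0,0,0],-1],
  [[0,0.0993,-0.05],[0,0,0],-1],
  [[0,0.0993,-0.08],[0,0,0],-1],
  [[0,0.0993,-0.105],[0,0,0],-1],
  [[0,0.0993,-0.12],[0,0,0],-1],
  [[0,0.0993,-0.125],[0,0,0],-1],
  [[0,0.0993,-0.125],[0,0,0],-1],
  [[0,0.0993,-0.125],[0,0,0],-1],
])

```text
time_s: 20.15
position: [0.6026, 0.2076, 0.082]
tool_rot: [-3.135, -0.195, -0.003]
wrist_force: [0.6, -0.2, -2.0]
width: 0.166
```

```bash
python3 - <<'E'
from m import *
p,d,o=snap('scene','scene18')
o=observe();print(o['position'],o['tool_rot'],o['width'],o['wrist_force'])
cv2.imwrite('pics/c18.png',cv2.resize(p[100:260,230:430,::-1],(800,600)))
E
```

```text
[0.60308569 0.20785152 0.08261119] [-3.13459079 -0.19464305 -0.00460459] 0.1661118860966758 [ 1.0104127  -0.16273632 -2.25550723]
```

View pics/c18.png

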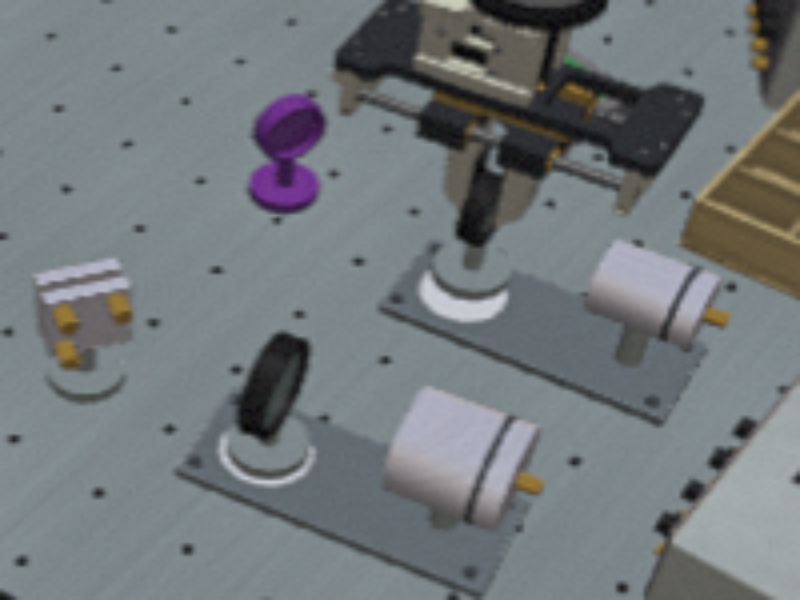

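servo_tool([
  [[-0.001,0,-0.004],[0,0,0],-1],
  [[-0.001,0,-0.008],[0,0,0],-1],
  [[-0.001,0,-0.011],[0,0,0],-1],
  [[-0.001,0,-0.014],[0,0,0],-1],
  [[-0.001,0,-0.015],[0,0,0],-1],
  [[-0.001,0,-0.016],[0,0,0],-1],
  [[-0.001,0,-0.016],[0,0,0],-1],
  [[-0.001,0,-0.016],[0,0,0],-1],
  [[-0.001,0,-0.016],[0,0,0],-1],
  [[-0.001,0,-0.016],[0,0,0],-1],
])

```text
time_s: 21.03
position: [0.6008, 0.2076, 0.0648]
tool_rot: [-3.135, -0.196, -0.0]
wrist_force: [-0.2, 0.0, -1.6]
width: 0.167
```

```bash
python3 - <<'E'
from m import *
p,d,o=snap('scene','scene19')
o=observe();print(o['position'],o['tool_rot'],o['width'],o['wrist_force'])
cv2.imwrite('pics/c19.png',cv2.resize(p[120:240,290:450,::-1],(800,600)))
E
```

```text
[0.60077133 0.20756284 0.06478901] [-3.13530239e+00 -1.95583853e-01 -3.32763814e-04] 0.16606821517903403 [-0.17606073  1.0001281  -1.56813478]
```

View pics/c19.png

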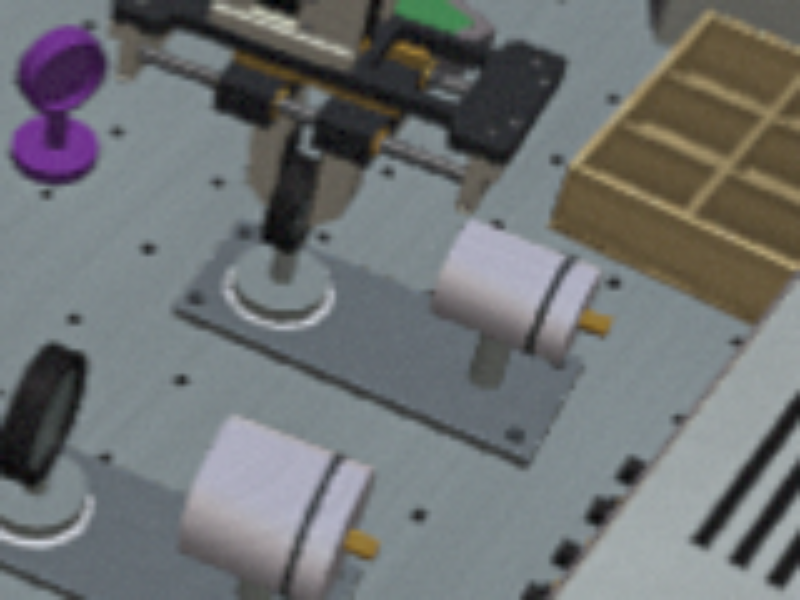

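Not clearly in contact yet, so I'll lower a little more and check the force.

servo_tool([
  [[0,0,-0.0005],[0,0,0],-1],
  [[0,0,-0.001],[0,0,0],-1],
  [[0,0,-0.0015],[0,0,0],-1],
  [[0,0,-0.0015],[0,0,0],-1],
  [[0,0,-0.0015],[0,0,0],-1],
  [[0,0,-0.0015],[0,0,0],-1],
  [[0,0,-0.0015],[0,0,0],-1],
  [[0,0,-0.0015],[0,0,0],-1],
  [[0,0,-0.0015],[0,0,0],-1],
  [[0,0,-0.0015],[0,0,0],-1],
])

```text
time_s: 21.92
position: [0.6012, 0.2078, 0.0648]
tool_rot: [-3.135, -0.196, -0.002]
wrist_force: [-3.2, -0.8, 9.8]
width: 0.168
```

Contact: +11 N and no further drop. Releasing.

servo_tool([
  [[0,0,0.0005],[0,0,0],-1],
  [[0,0,0.001],[0,0,0],-0.6],
  [[0,0,0.001],[0,0,0],-0.4],
  [[0,0,0.001],[0,0,0],-0.2],
  [[0,0,0.001],[0,0,0],-0.1],
  [[0,0,0.001],[0,0,0],0],
  [[0,0,0.001],[0,0,0],0],
  [[0,0,0.02],[0,0,0],0],
  [[0,0,0.05],[0,0,0],0],
  [[0,0,0.09],[0,0,0],0],
])

```text
time_s: 22.75
position: [0.5983, 0.2064, 0.151]
tool_rot: [3.134, 0.196, -0.01]
wrist_force: [0.9, -0.0, 0.2]
width: 0.499
```

servo_tool([
  [[-0.01,-0.03,0.03],[0,0,0],0],
  [[-0.02,-0.06,0.06],[0,0,0],0],
  [[-0.03,-0.09,0.09],[0,0,0],0],
  [[-0.03,-0.12,0.12],[0,0,0],0],
  [[-0.03,-0.15,0.13],[0,0,0],0],
  [[-0.03,-0.18,0.13],[0,0,0],0],
  [[-0.03,-0.2,0.13],[0,0,0],0],
  [[-0.03,-0.2,0.13],[0,0,0],0],
  [[-0.03,-0.2,0.13],[0,0,0],0],
  [[-0.03,-0.2,0.13],[0,0,0],0],
])

```text
time_s: 23.58
position: [0.5706, 0.0084, 0.2832]
tool_rot: [-3.135, -0.197, 0.0]
wrist_force: [0.1, 0.8, 0.1]
width: 0.497
```

```bash
python3 - <<'E'
from m import *
for n in ['scene','side','wrist']: p,d,o=snap(n,n+'20')
print(o['position'],o['wrist_force'])
S=dict(S=(.576,-.199,.032),M=(.602,.206,.035),L=(.588,.0178,.042))
for n in ['scene','side','wrist']: lens(n,n+'20',S,.055)
cv2.imwrite('pics/c20.png',np.vstack([cv2.resize(np.hstack([cv2.imread(f'pics/{n}20.png') for n in ['scene','side']]),(800,300)),cv2.resize(np.hstack([cv2.imread('pics/wrist20.png'),cv2.imread('pics/scene1.png')]),(800,300))]))
# mirrors
for nm,(x,y) in dict(ma=(.455,.01),mb=(.455,-.145)).items():
  for n in ['scene','side']:
    for f in ['1','20']:
        z=np.load(f'pics/{n}{f}.npz');c,T=camT(n);P=cloud(c,T,z['d']).reshape(-1,3)
        q=P[(np.hypot(P[:,0]-x,P[:,1]-y)<.05)&(P[:,2]>.03)&(P[:,2]<.095)]; print(nm,n,f,len(q),np.median(q,0).round(4))
E
```

```text
[0.57053852 0.00936403 0.28312475] [-0.28735444 -0.22883513  0.046613  ]
scene20 S 180 mean [ 0.5771 -0.2023  0.0742] zmax 0.0858 rect [ 575.  -200.2] [16.1 31.4] 7.6 long axis deg 88.3
scene20 M 159 mean [0.6035 0.1962 0.0781] zmax 0.0936 rect [601.6 202.4] [16.4 46.4] 7.3 long axis deg 91.6
scene20 L 270 mean [0.5898 0.0096 0.0826] zmax 0.1037 rect [587.7  15.1] [15.2 61.3] 11.6 long axis deg 97.7
side20 S 78 mean [ 0.5732 -0.1937  0.0722] zmax 0.0863 rect [ 575.  -198.8] [13.9 31.3] 6.9 long axis deg 83.0
side20 M 339 mean [0.5985 0.21   0.0765] zmax 0.0933 rect [600.8 206.5] [16.7 46.7] 6.3 long axis deg 90.9
side20 L 266 mean [0.5849 0.0276 0.0812] zmax 0.102 rect [587.9  20.4] [16.3 61.8] 11.0 long axis deg 97.5
wrist20 S 99 mean [ 0.5753 -0.1981  0.0817] zmax 0.0842 rect [ 575.5 -200.1] [14.7 21.2] 5.8 long axis deg 97.4
wrist20 M 583 mean [0.6014 0.1998 0.0847] zmax 0.0938 rect [601.8 204.3] [16.3 44.9] 6.2 long axis deg 99.9
wrist20 L 541 mean [0.5869 0.0242 0.0929] zmax 0.1012 rect [587.9  19.8] [15.9 62.4] 11.1 long axis deg 101.3
ma scene 1 531 [ 0.4686 -0.0047  0.0801]
ma scene 20 530 [ 0.4686 -0.0051  0.0802]
ma side 1 658 [0.4598 0.0134 0.0736]
ma side 20 658 [0.4599 0.0134 0.0736]
mb scene 1 559 [ 0.4556 -0.1525  0.0803]
mb scene 20 557 [ 0.4558 -0.1527  0.0801]
mb side 1 451 [ 0.4477 -0.1347  0.0756]
mb side 20 447 [ 0.4474 -0.1351  0.0758]
```

View pics/c20.png

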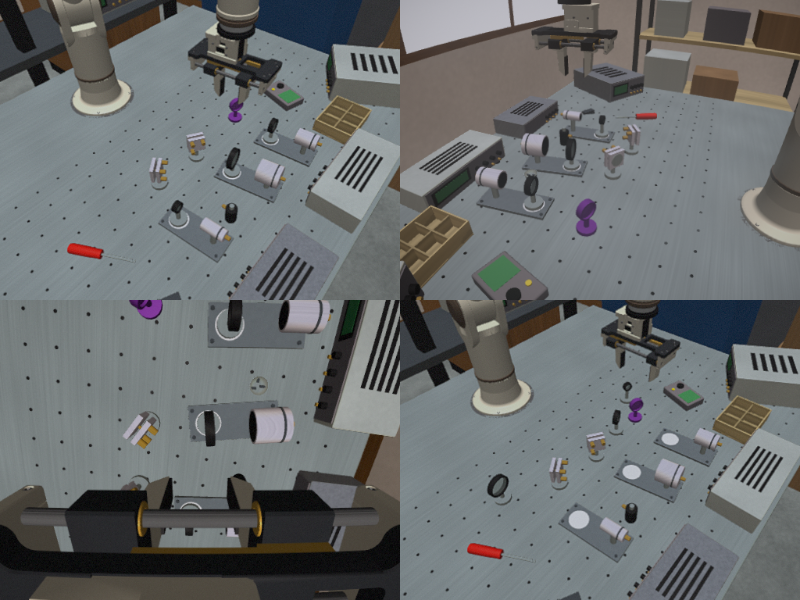

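All three lenses are upright on their discs, within about 2–3 mm and 2°. The mirrors haven't moved and the arm is clear.

```bash
python3 -c "
from cell import *
print(close_job())"
```

```text
the job is handed in; nothing more can be done
None
```

I placed the three black round lens mounts, small, large and medium, on the discs of their matching receivers. The job was handed in at about 24 s on the robot's clock; `close_job` reports no verdict.

- **Placement:** the last pictures from all three cameras show each lens upright and released. Each is about 1–3 mm from the middle of its disc and its axis is within about 2° of the barrel's. The cameras disagree with each other by about 2–5 mm across the table.
- **Seating:** I lowered each foot slowly until it seated. Wrist force showed clear contact for the small and medium lenses. For the large one it was faint, so I lowered it another 1 mm before releasing.
- **Mirrors and look-alike:** both mirror mounts measured within 1 mm of where they stood in pictures taken before I gripped anything. I never gripped the purple look-alike. The gripper passed close above it while picking up the small lens, and I saw no sign of contact in the pictures.
- **Arm:** at hand-in it was clear of everything.

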